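Set the tester's dial to its limit mark and plug in the probe

TASK

Turn the black dial on the tester's sloping face until its white pointer line points at the green mark on the ring around it, leave the ring as it is, and let go of the dial. Then take the yellow probe out of its stand and put it, pin down, fully home into the red-ringed socket on the tester. Do not shift the solder reel, tape roll, marker or part case.

Things in the scene. Friction and masses are not known exactly. Their poses are not given: they have to be found in the camera images.
- tester: fixed grey bench tester, 150 (x) x 260 (y) x 96 mm high. Origin: centre of its underside; its front looks along own -x. Left part (own y -30 to +130): console whose face slopes at 30 degrees, 30 mm high at the front (x -75), 96 mm at x +39, then flat; the face's normal leans 30 degrees from vertical to own -x. Right part (y -131 to -30): flat deck 45 mm high with two sockets
- range_dial (a joint): turn of the black dial on the sloping face, rad: 0 with the white pointer line straight up the slope, growing anticlockwise seen looking at the face; stops at -2 and 2. Stays where it is left (friction 0.06 N m). Starts clockwise of the green mark
- dial_grip (a point): on the dial's axis, 28 mm out from the face, where its grip bar is best held. Bar: 16 mm wide, from 27 mm behind the axis to 35 mm ahead, standing 7 to 37 mm out from the face, on a disc of 36 mm radius, 7 mm thick. Turns with the dial: own x along the bar to the white pointer end, y across the bar, z out of the face along the axis
- dial_pointer (a point): pointer end of the dial's bar, 35 mm from the axis, 5 mm out from the face; a white line 4 mm wide runs to it along the top and end of the bar. Axes as dial_grip
- limit_ring (a joint): turn of the thin dark ring round the dial (radius 39 to 49 mm, 3 mm thick) that carries the green mark, rad, same zero and sense as range_dial: the two are equal when the pointer points at the middle of the mark. Stiff (0.4 N m); leave it alone
- limit_mark (a point): middle of the green mark on the ring, 44 mm from the dial's axis, 5 mm out from the face; the mark is 11 mm long and 8 mm wide. Own x points out from the dial's axis through the mark, own z out of the face
- red_socket (a point): centre of the mouth of the red-ringed socket in the flat deck: hole 11 mm diameter, 2 mm chamfer, straight down, 34 mm deep. Axes as the tester's. A black-ringed socket lies 70 mm behind it (+x), the console's side wall 50 mm to its left (+y)
- probe: probe standing upright in its stand: brass pin 8 mm diameter, 28 mm long, tapered point; black collar 24 mm diameter, 5 mm thick; yellow round handle 20 mm diameter from 5 to 90 mm above the origin; 60 g. Origin: on the axis at the collar's underside (which rests on the stand's top, or on the deck when fully home); own z up along the handle
- probe_tip (a point): lower end of the probe's pin, on its axis, 28 mm below its origin
- probe_stand: aluminium block fixed to the desk, 70 x 70 x 45 mm high, with an upright hole of 11 mm diameter in the middle of its top, 34 mm deep, that holds the probe. Origin: centre of its underside
- solder_reel: reel of solder wire standing on its black flange, 58 mm diameter, 36 mm high, right of the tester. Origin: centre of its underside
- tape_roll: roll of masking tape lying flat, 70 mm diameter, 40 mm high, at the left edge of the desk. Origin: centre of its underside
- marker: black and white marker lying along y near the desk's front edge, 12 x 111 x 11 mm. Origin: centre of its underside
- part_case: clear part case with a dark lid, 42 x 64 x 51 mm, behind and left of the tester. Origin: centre of its underside

How it is judged:
On the way, in this order (a step that is already met when the one before it is completed fails the run):
1. the dial's pointer is on the green mark and the dial has been let go (y of dial_pointer in the frame of limit_mark between -0.0035 and 0.0035 m and distance between dial_pointer and limit_mark below 0.016 m and contact force between the fingers and range_dial below 0.2 N), for 0.3 s.
2. the probe is fully home in the red-ringed socket (z of probe_tip in the frame of red_socket below -0.024 m and horizontal distance between probe_tip and red_socket below 0.006 m and angle between probe's own z axis and vertical below 0.1 rad), for 0.2 s.
At the end, for the whole second after the job is handed in: The dial's pointer line stays on the green mark (pointer end within 3.5 mm sideways of the mark's middle line, about 6 degrees), and the probe stands at rest, released, upright within 6 degrees, in the red-ringed socket with its pin at least 24 mm deep (collar within 4 mm of the deck) (all of step 2 and y of dial_pointer in the frame of limit_mark between -0.0035 and 0.0035 m and distance between dial_pointer and limit_mark below 0.016 m and linear speed of probe below 0.02 m/s); the robot touches nothing.
It fails at once if the green mark's ring is turned (mark moved by more than 3 mm) (distance of limit_mark from where it was at the start of the episode above 0.003 m).
It fails at once if a bystander (solder reel, tape roll, marker, part case) is shifted by more than 20 mm (distance of any of solder_reel, tape_roll, marker, part_case from where it was at the start of the episode above 0.02 m).
It also fails if it takes over 53 s, if anything falls off the work surface, if the arm or the gripper's body presses on something with over 40 N, if the wrist force passes 120 N, or if a joint passes its speed limit or range.

ROBOT

A 7-joint arm with a two-finger parallel gripper is mounted at the origin on a cart in front of the work surface, level with it; the furniture and walls round the work are solid. World frame = base frame: x ahead of the robot, y to its left, z up, the work surface at z = 0. Lengths are in m, angles in rad, forces in N, time in s.
With the tool pointing down it reaches from about 0.425 to 0.875 m from the base axis. Payload 4.7 kg.
Tool frame: the origin (TCP) lies at the very end of the fingers, on their centre line; the grasp point (between the pads) lies 19 mm behind it; z points along the fingers, y is the line along which they close (so a half turn about z gives the same grasp; the last joint's range is limited). The gripper opens to 87 mm and grips with 3 to 60 N. Pads are 19 mm wide; open, the fingers measure 117 mm over their backs; the gripper's body (75 mm by 190 mm) begins 51 mm behind the grasp point.
Start: joints at [-1.334, 0.321, -0.07, 1.45, 0.023, 1.371, -0.057], TCP at [0.144, 0.634, 0.223] pointing down, gripper open.
Joint ranges: [-2.86, 2.86], [-0.3, 2.09], [-1.38, 1.24], [0.06, 2.45], [-1.56, 4.7], [0.09, 2.05], [-2.69, 2.69]. Speed limits (rad/s): [2.57, 2.57, 3.14, 3.14, 3.14, 3.14, 3.14].

INTERFACE

Orientations are given as a rotation vector (axis times angle).
In Python, from bench import ctrl, vision gives the robot as it stands.
- The arm moves only by the tool jog_arm, never from a script. Its argument "increments" is a list of rows, each an object of numbers: "tx", "ty", "tz": the shift along the tool's x, y, z in mm; "wx", "wy", "wz": the turn, a rotation vector about the tool's x, y, z in rad; "gripper": the opening, from 0 (shut) to 1 (fully open). In form: [{"tx": .., "ty": .., "tz": .., "wx": .., "wy": .., "wz": .., "gripper": ..}, ...]. A call has exactly 5 rows; each row is the pose to reach, as a shift and turn from the pose commanded when the call began, along the tool's axes at that moment; what a row does not reach only later rows make up. A row lasts 1/12 s, in which the tool goes at most 41.7 mm and 7.16 degrees, less where a joint would pass 70% of its speed; a pose out of reach is approached as far as the arm can. A call with a gripper value outside its range is refused whole. The fingers move at their own pace and stop on an object; "grip_force" is the grip in N (left out, the last holds). Time passes only in rows, so rows that repeat a pose let the fingers close, or fill a call up. It gives the time, the measured TCP pose, the force, the opening and the grip force at its end, in the units of the state.
- ctrl.get_state(): the state, without advancing time (a new reading comes with each control period).
- vision.get_image(name): name is "scene" or "top"; returns a dict with "color" (400x640x3 uint8, blue, green, red), "fx", "fy", "cx", "cy" (pixels), "extrinsics" (4x4, takes a point from world to camera coordinates). Camera axes: x right, y down, z forward; pixel columns grow to the right and rows downward; lengths in m; the calibration is good to about 2 mm. A picture is of the moment at which its call begins. There is no depth.
- ctrl.close_job(): hands the job in; it is judged then, once.
Trained networks look in the newest picture that a camera, given by its name, has taken for a name from the list of things; names that differ only in an ending like _2 or _b are one class to them, and where a whole thing is asked for, a point or a joint stands for the part that bears it (a point fixed in the world has none). Each returns a list of dicts, best first, with "conf" (0 to 1); they miss things now and then, are a little off and sometimes report something else, mostly with a low value. They report only what shows in the picture. A call takes as long as a camera call.
- vision.spot_in(camera, thing): "bbox" ([left, top, right, bottom] in pixels, round what is visible of it).
The state is a dict: "time": time; "joint_positions": joint angles; "qd": joint speeds; "joint_torque": joint torques, N m; "position": TCP position; "tool_rot": TCP orientation; "ft_force": force on the tool from outside, world axes, zero at the start; "torque": the same for the moment, N m; "grip_width": opening from 0.0 (shut) to 1.0 (fully open); "grip_force": force on a finger pad.
Only numpy, scipy, OpenCV 4.12 (cv2) and the standard library are available. Lean on these libraries where they do the work, as an engineer would, in place of code of your own. Each camera call takes 0.05 s, during which the arm holds its last target. There are 200 camera calls.

## Working session

There is one attempt and no reset: what is moved stays moved. The work goes in short steps, Python scripts to look and compute and a tool call to move; the robot and the scene stay as the last step left them, time stands still between calls to the robot, and variables do not carry over. Pictures are saved under pics/ and viewed, at most 10 in all, crops included, and the job is handed in when it is done.

Besides the shell and the picture viewer there is one more tool, called by a JSON object that holds its "fn" and its "kwargs", one argument or row to a line. jog_arm: Moves the arm, as the interface text tells. Its arguments: {"type":"object","properties":{"increments":{"type":"array"},"grip_force":{"type":"number"}},"required":["increments"]}

```bash
mkdir -p pics; ls
cat > h.py <<'E'
import numpy as np, cv2
from scipy.spatial.transform import Rotation as R
from bench import ctrl, vision
def cam(n):
    im=vision.get_image(n); return im
def proj(im,P):
    E=np.array(im["extrinsics"]); p=E[:3,:3]@np.array(P).T.reshape(3,-1)+E[:3,3:4]
    return np.c_[im["fx"]*p[0]/p[2]+im["cx"],im["fy"]*p[1]/p[2]+im["cy"]]
def back(im,u,v,z):
    "pixel -> world at height z"
    E=np.array(im["extrinsics"]); c=-E[:3,:3].T@E[:3,3]
    d=E[:3,:3].T@np.array([(u-im["cx"])/im["fx"],(v-im["cy"])/im["fy"],1])
    return c+d*(z-c[2])/d[2]
E
python3 - <<'E'
from h import *
for n in("scene","top"):
    im=cam(n); cv2.imwrite(f"pics/{n}0.png",im["color"])
    E=np.array(im["extrinsics"]); print(n,im["fx"],im["cx"],im["cy"],(-E[:3,:3].T@E[:3,3]).round(3),E[2,:3].round(2))
    for t in["tester","range_dial","limit_ring","limit_mark","dial_pointer","red_socket","probe","probe_stand","solder_reel","tape_roll","marker","part_case"]:
        print(t,[(np.round(d["bbox"]).astype(int).tolist(),round(d["conf"],2)) for d in vision.spot_in(n,t)[:2]])
print(ctrl.get_state())
E
```

```text
pics
scene 375.1309507034156 318.9630476018499 200.1675216196895 [ 0.017 -0.707  0.541] [ 0.55  0.68 -0.48]
tester [([297, 169, 404, 260], 0.56)]
range_dial [([319, 192, 344, 213], 0.59)]
limit_ring [([318, 187, 352, 214], 0.66)]
limit_mark [([315, 186, 351, 213], 0.59)]
dial_pointer [([320, 191, 341, 213], 0.71), ([298, 170, 401, 262], 0.57)]
red_socket [([298, 169, 397, 259], 0.89)]
probe [([232, 158, 247, 189], 0.67)]
probe_stand [([222, 182, 261, 209], 0.65)]
solder_reel [([451, 254, 483, 285], 0.96)]
tape_roll [([206, 177, 229, 196], 0.67)]
marker []
part_case [([319, 173, 334, 184], 0.48)]
top 484.27304603487096 319.00600125930464 198.15550134628648 [ 0.268 -0.047  1.369] [ 0.24  0.01 -0.97]
tester [([293, 159, 393, 233], 0.87)]
range_dial [([319, 184, 343, 208], 0.96)]
limit_ring [([311, 182, 347, 212], 0.83), ([176, 237, 202, 262], 0.19)]
limit_mark [([312, 181, 348, 213], 0.64), ([444, 172, 462, 195], 0.33)]
dial_pointer [([311, 188, 340, 208], 0.89)]
red_socket [([292, 159, 390, 230], 0.8), ([213, 224, 238, 254], 0.29)]
probe []
probe_stand [([311, 180, 346, 216], 0.69), ([
[... 222 characters left out ...]
time': 1.3, 'joint_positions': array([-1.33387648,  0.32104659, -0.07006833,  1.45054294,  0.0226147 ,
        1.37080026, -0.05690304]), 'qd': array([-0.00025025, -0.00134695,  0.00102826,  0.00013942,  0.00074878,
       -0.00145938, -0.00179689]), 'joint_torque': array([ 3.81552691e-04, -4.91112542e+01, -4.03023418e-01, -3.12757409e+01,
       -6.36898773e-02,  3.38704849e-02,  2.68272930e-05]), 'position': array([0.14368665, 0.63391861, 0.22253442]), 'tool_rot': array([ 3.49289313e-01,  3.12204592e+00, -2.58714085e-05]), 'ft_force': array([-0.53972188, -0.13562181,  0.70415021]), 'torque': array([ 0.00481208, -0.01094549,  0.02654211]), 'grip_force': 0.0, 'grip_width': 1.002542870359249}
```

Run:
```python
from h import *
t=cv2.imread("pics/top0.png")[140:280,200:400]; s=cv2.imread("pics/scene0.png")[150:270,220:420]
cv2.imwrite("pics/a.png",cv2.resize(t,None,fx=4,fy=4,interpolation=cv2.INTER_CUBIC)); cv2.imwrite("pics/b.png",cv2.resize(s,None,fx=4,fy=4,interpolation=cv2.INTER_CUBIC))
```

```text
(no output)
```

View pics/a.png

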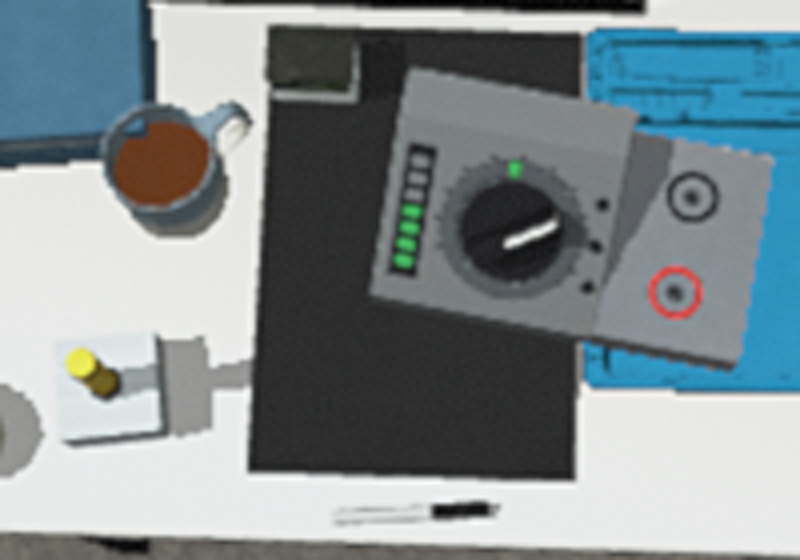

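View pics/b.png

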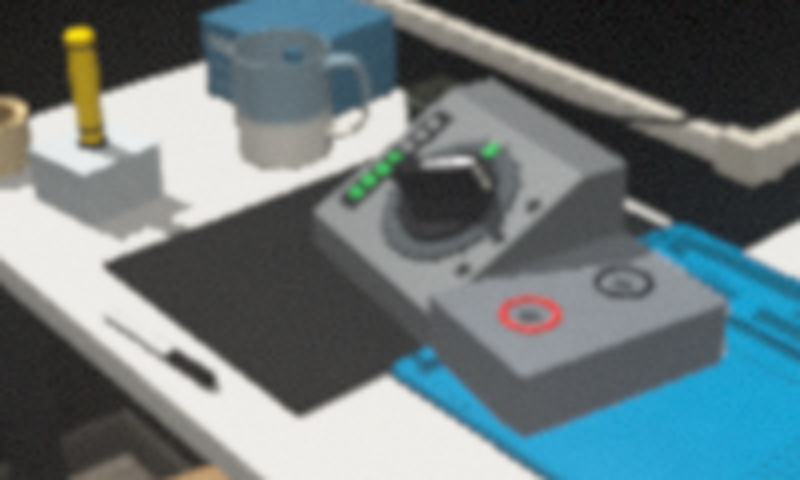

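```bash
cat > fit.py <<'E'
from h import *
from scipy.optimize import least_squares
T=cam("top");S=cam("scene")
ut=lambda u,v:np.array([200+(u+.5)/4-.5,140+(v+.5)/4-.5]); us=lambda u,v:np.array([220+(u+.5)/4-.5,150+(v+.5)/4-.5])
mm=1e-3
obs=[(T,ut,(410,68),(75,130,96)),(T,ut,(637,112),(75,-30,96)),(T,ut,(370,295),(-75,130,30)),(T,ut,(775,155),(75,-131,45)),(T,ut,(737,362),(-75,-131,45)),
(T,ut,(676,292),(None,-80,45)),(T,ut,(692,196),(70,-80,45)),
(S,us,(725,303),(75,-131,45)),(S,us,(523,377),(-75,-131,45)),(S,us,(530,315),(None,-80,45)),(S,us,(623,282),(70,-80,45)),(S,us,(625,163),(75,-30,96)),(S,us,(490,80),(75,130,96)),(S,us,(315,208),(-75,130,30))]
def w(p,q): return R.from_euler('z',p[2]).apply(np.array(q))+[p[0],p[1],0]
def f(p):
    r=[]
    for im,c,uv,q in obs:
        q=np.array(q,dtype=object)
        sx=p[3]
        if q[0] is None: q[0]=sx*1000
        elif q[1]==-80: q[0]=sx*1000+70
        r+=list(proj(im,w(p,q.astype(float)*mm))[0]-c(*uv))
    return np.array(r)
s=least_squares(f,[.6,-.05,-.1,-.03],loss='soft_l1');p=s.x
print("tester",p.round(4));print(f(p).reshape(-1,2).round(1).tolist())
soc=w(p,[p[3],-.08,.045]);print("red socket",soc.round(4))
Rt=R.from_euler('z',p[2])*R.from_euler('y',-np.pi/6)  # face frame: x up slope,z normal
o=w(p,[-.075,0,.03]);n=Rt.as_matrix()[:,2]
def face(im,uv,h):
    E=np.array(im["extrinsics"]);c=-E[:3,:3].T@E[:3,3];d=E[:3,:3].T@np.array([(uv[0]-im["cx"])/im["fx"],(uv[1]-im["cy"])/im["fy"],1])
    X=c+d*(np.dot(o-c,n)+h)/np.dot(d,n);return Rt.inv().apply(X-o)*1000
print("ringT",[face(T,ut(*q),.003).round(1).tolist() for q in[(443,229),(590,229),(515,158),(515,300)]])
print("markT",face(T,ut(515,169),.004).round(1)," ptr top",[face(T,ut(*q),.037).round(1).tolist() for q in[(507,246),(557,222)]])
print("markS",face(S,us(491,150),.004).round(1)," ptr",[face(S,us(*q),.037).round(1).tolist() for q in[(415,163),(475,162)]], face(S,us(490,187),.005).round(1))
print("ringS",[face(S,us(*q),.003).round(1).tolist() for q in[(385,235),(521,180)]])
print("probe top",back(T,*ut(82,362),.135).round(4),back(S,*us(79,34),.135).round(4),"stand",[back(T,*ut(*q),.045).round(4).tolist() for q in[(55,343),(158,333),(163,432),(68,442)]],"hole",back(S,*us(92,143),.047).round(4))
np.save("p.npy",p)
E
python3 fit.py
```

```text
tester [ 0.6021 -0.0948 -0.1632 -0.0343]
[[-0.7, -0.4], [-0.4, -0.8], [-0.4, -0.1], [-1.2, 0.4], [-0.3, -0.2], [-0.7, -0.3], [-0.5, -0.1], [0.5, 1.3], [-0.0, 1.7], [0.2, 1.5], [0.2, 1.6], [0.9, 1.5], [0.4, 0.8], [-0.9, 2.0]]
red socket [ 0.5553 -0.1682  0.045 ]
ringT [[58.7, 85.3, 3.0], [78.4, -14.9, 3.0], [118.2, 44.7, 3.0], [17.6, 27.2, 3.0]]
markT [110.8  43.3   4. ]  ptr top [[65.5, 38.2, 37.0], [88.6, 7.9, 37.0]]
markS [113.8  49.2   4. ]  ptr [[66.3, 51.8, 37.0], [90.5, 12.3, 37.0]] [92.2 21.   5. ]
ringS [[23.2, 57.9, 3.0], [108.8, 8.1, 3.0]]
probe top [0.4772 0.2213 0.135 ] [0.4754 0.2183 0.135 ] stand [[0.5053, 0.2606, 0.045], [0.5145, 0.1896, 0.045], [0.4456, 0.1813, 0.045], [0.4367, 0.246, 0.045]] hole [0.4754 0.2198 0.047 ]
```

```bash
cat >> h.py <<'E'
def plan(pos,Rm,st=None):
    "increments in tool axes from the measured pose"
    st=st or ctrl.get_state(); R0=R.from_rotvec(st["tool_rot"])
    t=R0.inv().apply(np.array(pos)-st["position"])*1000; w=(R0.inv()*Rm).as_rotvec()
    print("t",t.round(1),"w",w.round(3))
P=np.load("p.npy") if __import__("os").path.exists("p.npy") else None
if P is not None:
    Rt=R.from_euler('z',P[2])*R.from_euler('y',-np.pi/6)
    o=R.from_euler('z',P[2]).apply([-.075,0,.03])+[P[0],P[1],0]; n=Rt.as_matrix()[:,2]
def face(im,uv,h):
    E=np.array(im["extrinsics"]);c=-E[:3,:3].T@E[:3,3];d=E[:3,:3].T@np.array([(uv[0]-im["cx"])/im["fx"],(uv[1]-im["cy"])/im["fy"],1])
    X=c+d*(np.dot(o-c,n)+h)/np.dot(d,n);return Rt.inv().apply(X-o)*1000
def dialmeas(im,box):
    l,t,r,b=box; c=im["color"][t:b,l:r].astype(int); B,G,Rd=c[...,0],c[...,1],c[...,2]
    g=np.clip(G-np.maximum(B,Rd)-30,0,None)
    wm=np.clip(c.min(2)-150,0,None)
    yy,xx=np.mgrid[t:b,l:r]
    m=(xx[g>0],yy[g>0],g[g>0]); mk=np.average(np.c_[m[0],m[1]],axis=0,weights=m[2]) if g.any() else None
    wp=np.array([face(im,(x,y),.037)[:2] for x,y in zip(xx[wm>0],yy[wm>0])])
    return mk,wp,wm[wm>0]
def tool(ang,depth,cx,cy):
    "tool pose with fingers closing across a bar at dial angle ang; TCP at height depth(m) on dial axis"
    z=-n; b=Rt.apply([np.cos(ang),np.sin(ang),0]); x=b; y=np.cross(z,x)
    return o+Rt.apply([cx,cy,depth]), R.from_matrix(np.c_[x,y,z])
E
python3 - <<'E'
from h import *
T=cam("top")
mk,wp,wt=dialmeas(T,(312,176,344,212))
print("mark",face(T,mk,.004)); c=np.average(wp,axis=0,weights=wt); C=np.cov(wp.T,aweights=wt); ev,V=np.linalg.eigh(C); d=V[:,1]*np.sign(V[0,1])
print("line c",c.round(1),"dir",np.arctan2(d[1],d[0]).round(3),"n",len(wp),"ext",((wp-c)@d).min(),((wp-c)@d).max())
# ring colour: dark ring vs face
g=cv2.cvtColor(T["color"],cv2.COLOR_BGR2GRAY).astype(float)
from scipy.ndimage import map_coordinates
def prof(cx,cy,r,a):
    X=np.array([o+Rt.apply([(cx+r*np.cos(t))/1000,(cy+r*np.sin(t))/1000,.003]) for t in a]);q=proj(T,X);return map_coordinates(g,[q[:,1],q[:,0]],order=1)
a=np.linspace(-np.pi,np.pi,90)
best=max(((np.median(prof(x,y,52,a))*0+prof(x,y,52,a).mean()-prof(x,y,46,a).mean(),x,y) for x in np.arange(60,77,1) for y in np.arange(28,45,1)))
print("ring centre",best)
for ang in(-.92,-.92+np.pi):
    p,Rm=tool(ang,.08,.068,.0355);print(p.round(4));plan(p,Rm)
E
```

```text
mark [110.93739604  43.80886099   4.        ]
line c [76.2 24.5] dir -0.986 n 25 ext -18.150222991826826 17.464573050600375
ring centre (np.float64(22.391910704472096), np.int64(67), np.int64(38))
[ 0.5526 -0.0507  0.1333]
t [-550.1 -577.4   89.3] w [ 0.577 -0.308 -2.218]
[ 0.5526 -0.0507  0.1333]
t [-550.1 -577.4   89.3] w [-0.254 -0.476  0.84 ]
```

{"fn": "jog_arm", "kwargs": {
  "increments": [
    {"tx": -28,"ty": -29,"tz": -5,"gripper": 0.6},
    {"tx": -55,"ty": -58,"tz": -10,"gripper": 0.6},
    {"tx": -82,"ty": -86,"tz": -15,"gripper": 0.6},
    {"tx": -110,"ty": -115,"tz": -20,"gripper": 0.6},
    {"tx": -137,"ty": -144,"tz": -20,"gripper": 0.6}
  ],
  "grip_force": 20
}}

```text
validation failed for argument at $.in...
```

{"fn": "jog_arm", "kwargs": {
  "increments": [
    {"tx": -28,"ty": -29,"gripper": 0.6},
    {"tx": -55,"ty": -58,"gripper": 0.6},
    {"tx": -82,"ty": -86,"gripper": 0.6},
    {"tx": -110,"ty": -115,"gripper": 0.6},
    {"tx": -137,"ty": -144,"gripper": 0.6}
  ]
}}

```text
validation failed for argument at $.in...
```

{"fn": "jog_arm", "kwargs": {
  "increments": [
    {"tx": -28,"ty": -29,"gripper": 0.6},
    {"tx": -55,"ty": -58,"gripper": 0.6},
    {"tx": -82,"ty": -86,"gripper": 0.6},
    {"tx": -110,"ty": -115,"gripper": 0.6},
    {"tx": -137,"ty": -144,"gripper": 0.6}
  ]
}}

```text
validation failed for argument at $.in...
```

Run:
```python
from h import *
s=ctrl.get_state();print(s["time"],s["position"],s["joint_positions"].round(2),s["grip_width"])
p,Rm=tool(-.95+np.pi,.1,.067,.037);plan(p,Rm)
```

```text
1.45 [0.14362831 0.6339321  0.22257689] [-1.33  0.32 -0.07  1.45  0.02  1.37 -0.06] 0.9997676340821035
t [-539.1 -576.5   72.5] w [-0.262 -0.473  0.869]
```

{"fn": "jog_arm", "kwargs": {
  "increments": [
    {"tx": -28,"ty": -29,"tz": -5,"wx": 0,"wy": 0,"wz": 0,"gripper": 0.6},
    {"tx": -55,"ty": -58,"tz": -10,"wx": 0,"wy": 0,"wz": 0,"gripper": 0.6},
    {"tx": -82,"ty": -86,"tz": -15,"wx": 0,"wy": 0,"wz": 0,"gripper": 0.6},
    {"tx": -110,"ty": -115,"tz": -20,"wx": 0,"wy": 0,"wz": 0,"gripper": 0.6},
    {"tx": -137,"ty": -144,"tz": -20,"wx": 0,"wy": 0,"wz": 0,"gripper": 0.6}
  ],
  "grip_force": 20
}}

```text
time: 1.87
position: [0.2465, 0.462, 0.2437]
tool_rot: [0.349, 3.121, 0.003]
ft_force: [0.3, -0.2, 0.1]
grip_width: 0.708
grip_force: 0.0
```

{"fn": "jog_arm", "kwargs": {
  "increments": [
    {"tx": -28,"ty": -29,"tz": 0,"wx": 0,"wy": 0,"wz": 0,"gripper": 0.6},
    {"tx": -55,"ty": -58,"tz": 0,"wx": 0,"wy": 0,"wz": 0,"gripper": 0.6},
    {"tx": -82,"ty": -86,"tz": 0,"wx": 0,"wy": 0,"wz": 0,"gripper": 0.6},
    {"tx": -110,"ty": -115,"tz": 0,"wx": 0,"wy": 0,"wz": 0,"gripper": 0.6},
    {"tx": -137,"ty": -144,"tz": 0,"wx": 0,"wy": 0,"wz": 0,"gripper": 0.6}
  ]
}}

```text
time: 2.28
position: [0.3481, 0.2907, 0.2429]
tool_rot: [0.349, 3.122, 0.002]
ft_force: [0.9, 0.7, 0.4]
grip_width: 0.6
grip_force: 0.0
```

{"fn": "jog_arm", "kwargs": {
  "increments": [
    {"tx": -28,"ty": -29,"tz": 0,"wx": 0,"wy": 0,"wz": 0,"gripper": 0.6},
    {"tx": -55,"ty": -58,"tz": 0,"wx": 0,"wy": 0,"wz": 0,"gripper": 0.6},
    {"tx": -82,"ty": -86,"tz": 0,"wx": 0,"wy": 0,"wz": 0,"gripper": 0.6},
    {"tx": -110,"ty": -115,"tz": 0,"wx": 0,"wy": 0,"wz": 0,"gripper": 0.6},
    {"tx": -137,"ty": -144,"tz": 0,"wx": 0,"wy": 0,"wz": 0,"gripper": 0.6}
  ]
}}

```text
time: 2.7
position: [0.4498, 0.1199, 0.243]
tool_rot: [0.349, 3.121, 0.002]
ft_force: [0.1, 0.6, 0.2]
grip_width: 0.6
grip_force: 0.0
```

Run:
```python
from h import *
s=ctrl.get_state();print(s["time"],s["position"],s["joint_positions"].round(2),s["grip_width"])
p,Rm=tool(-.95+np.pi,.1,.067,.037);plan(p,Rm)
```

```text
2.7 [0.449813  0.1199449 0.2430151] [-0.8  -0.11  0.45  1.87  0.05  1.37  0.99] 0.6003897103335826
t [-126.9 -143.    92.8] w [-0.26  -0.473  0.869]
```

{"fn": "jog_arm", "kwargs": {
  "increments": [
    {"tx": -13,"ty": -14,"tz": 0,"wx": -0.026,"wy": -0.047,"wz": 0.087,"gripper": 0.6},
    {"tx": -25,"ty": -28,"tz": 0,"wx": -0.052,"wy": -0.095,"wz": 0.174,"gripper": 0.6},
    {"tx": -38,"ty": -43,"tz": 0,"wx": -0.078,"wy": -0.142,"wz": 0.261,"gripper": 0.6},
    {"tx": -51,"ty": -57,"tz": 0,"wx": -0.104,"wy": -0.189,"wz": 0.348,"gripper": 0.6},
    {"tx": -64,"ty": -72,"tz": 0,"wx": -0.13,"wy": -0.236,"wz": 0.434,"gripper": 0.6}
  ]
}}

```text
time: 3.12
position: [0.4961, 0.0364, 0.2431]
tool_rot: [0.942, 2.73, 0.152]
ft_force: [0.3, -0.0, 0.4]
grip_width: 0.6
grip_force: 0.0
```

Run:
```python
from h import *
s=ctrl.get_state();print(s["time"],s["position"],s["joint_positions"].round(2),s["grip_width"])
p,Rm=tool(-.95+np.pi,.08,.067,.037);plan(p,Rm)
```

```text
3.1167 [0.49605757 0.03639321 0.24308612] [-0.66 -0.27  0.43  2.02  0.18  1.11  0.62] 0.5995721339445782
t [-73.3 -53.7 119.8] w [-0.129 -0.235  0.43 ]
```

{"fn": "jog_arm", "kwargs": {
  "increments": [
    {"tx": -15,"ty": -11,"tz": 24,"wx": -0.026,"wy": -0.047,"wz": 0.086,"gripper": 0.6},
    {"tx": -29,"ty": -21,"tz": 48,"wx": -0.052,"wy": -0.094,"wz": 0.172,"gripper": 0.6},
    {"tx": -44,"ty": -32,"tz": 72,"wx": -0.077,"wy": -0.141,"wz": 0.258,"gripper": 0.6},
    {"tx": -59,"ty": -43,"tz": 96,"wx": -0.103,"wy": -0.188,"wz": 0.344,"gripper": 0.6},
    {"tx": -73,"ty": -54,"tz": 120,"wx": -0.129,"wy": -0.235,"wz": 0.43,"gripper": 0.6}
  ]
}}

```text
time: 3.53
position: [0.5516, -0.049, 0.1319]
tool_rot: [1.396, 2.246, 0.273]
ft_force: [0.3, -0.6, 0.0]
grip_width: 0.599
grip_force: 0.0
```

Run:
```python
from h import *
s=ctrl.get_state();print(s["time"],s["position"],s["joint_positions"].round(2),s["grip_width"])
p,Rm=tool(-.95+np.pi,.08,.067,.037);plan(p,Rm)
p,Rm=tool(-.95+np.pi,.012,.067,.037);plan(p,Rm)
T=cam("top");S=cam("scene");t=T["color"][150:250,260:410];q=S["color"][130:250,270:420]
cv2.imwrite("pics/c.png",np.hstack([cv2.resize(t,(400,267),interpolation=cv2.INTER_CUBIC),cv2.resize(q,(400,320),interpolation=cv2.INTER_CUBIC)[:267]]))
```

```text
3.5333 [ 0.55159122 -0.04897734  0.13187653] [-0.47 -0.19  0.42  2.27  0.34  0.55  0.17] 0.5992301058979848
t [-0.5  0.6 -0.6] w [ 0.001 -0.     0.   ]
t [-0.5  0.5 67.4] w [ 0.001 -0.     0.   ]
```

View pics/c.png

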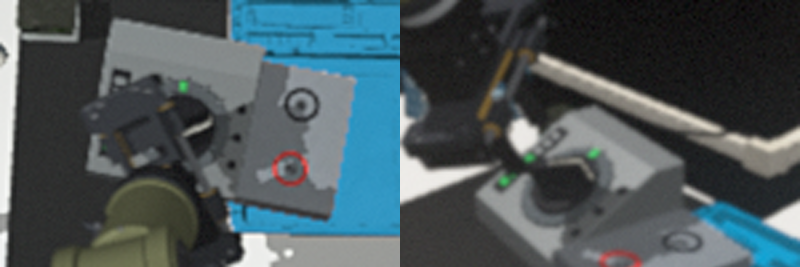

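{"fn": "jog_arm", "kwargs": {
  "increments": [
    {"tx": 0,"ty": 0,"tz": 13,"wx": 0,"wy": 0,"wz": 0,"gripper": 0.6},
    {"tx": 0,"ty": 0,"tz": 26,"wx": 0,"wy": 0,"wz": 0,"gripper": 0.6},
    {"tx": 0,"ty": 0,"tz": 40,"wx": 0,"wy": 0,"wz": 0,"gripper": 0.6},
    {"tx": 0,"ty": 0,"tz": 54,"wx": 0,"wy": 0,"wz": 0,"gripper": 0.6},
    {"tx": 0,"ty": 0,"tz": 66,"wx": 0,"wy": 0,"wz": 0,"gripper": 0.6}
  ]
}}

```text
time: 4.05
position: [0.5851, -0.0524, 0.0759]
tool_rot: [1.388, 2.253, 0.27]
ft_force: [-0.2, 0.3, 0.4]
grip_width: 0.598
grip_force: 0.0
```

Run:
```python
from h import *
s=ctrl.get_state();print(s["time"],s["position"],s["joint_positions"].round(2),s["grip_width"],s["ft_force"])
p,Rm=tool(-.95+np.pi,.012,.067,.037);plan(p,Rm)
```

```text
4.05 [ 0.58507125 -0.05235836  0.07586925] [-0.49 -0.01  0.48  2.26  0.23  0.39  0.27] 0.598223216640213 [-0.19684388  0.25321603  0.43493943]
t [-1.5 -1.5  2.1] w [-0.001 -0.002  0.008]
```

{"fn": "jog_arm", "kwargs": {
  "increments": [
    {"tx": 0,"ty": -1,"tz": 1,"wx": 0,"wy": 0,"wz": 0,"gripper": 0.3},
    {"tx": 0,"ty": -1,"tz": 1,"wx": 0,"wy": 0,"wz": 0,"gripper": 0.1},
    {"tx": 0,"ty": -1,"tz": 1,"wx": 0,"wy": 0,"wz": 0,"gripper": 0.1},
    {"tx": 0,"ty": -1,"tz": 1,"wx": 0,"wy": 0,"wz": 0,"gripper": 0.1},
    {"tx": 0,"ty": -1,"tz": 1,"wx": 0,"wy": 0,"wz": 0,"gripper": 0.1}
  ],
  "grip_force": 12
}}

```text
time: 4.47
position: [0.5835, -0.0535, 0.0742]
tool_rot: [1.391, 2.252, 0.27]
ft_force: [-0.3, -0.3, 0.4]
grip_width: 0.305
grip_force: 0.0
```

{"fn": "jog_arm", "kwargs": {
  "increments": [
    {"tx": 0,"ty": 0,"tz": 0,"wx": 0,"wy": 0,"wz": 0,"gripper": 0.1},
    {"tx": 0,"ty": 0,"tz": 0,"wx": 0,"wy": 0,"wz": 0,"gripper": 0.1},
    {"tx": 0,"ty": 0,"tz": 0,"wx": 0,"wy": 0,"wz": 0,"gripper": 0.1},
    {"tx": 0,"ty": 0,"tz": 0,"wx": 0,"wy": 0,"wz": 0,"gripper": 0.1},
    {"tx": 0,"ty": 0,"tz": 0,"wx": 0,"wy": 0,"wz": 0,"gripper": 0.1}
  ]
}}

```text
time: 4.88
position: [0.5861, -0.0519, 0.0758]
tool_rot: [1.387, 2.249, 0.275]
ft_force: [6.4, 3.5, -2.1]
grip_width: 0.184
grip_force: 12.0
```

Run:
```python
from h import *
s=ctrl.get_state();print(s["time"],s["position"],s["joint_positions"].round(2),s["grip_width"],s["grip_force"],s["ft_force"],s["torque"])
p,Rm=tool(-.95+np.pi,.012,.067,.037);plan(p,Rm)
for a in(.15,): p,Rm=tool(a+np.pi,.012,.067,.037);plan(p,Rm)
```

```text
4.8833 [ 0.58611525 -0.05190324  0.0757784 ] [-0.49 -0.01  0.48  2.26  0.23  0.38  0.27] 0.1841229868657382 11.999459275393747 [ 6.37344744  3.49621663 -2.14310766] [ 0.66910159 -0.40023652  0.38494995]
t [-1.6 -2.5  1.5] w [ 0.005 -0.001  0.007]
t [-1.6 -2.5  1.5] w [ 5.000e-03  1.000e-03 -1.093e+00]
```

{"fn": "jog_arm", "kwargs": {
  "increments": [
    {"tx": 0,"ty": 3,"tz": 0,"wx": 0,"wy": 0,"wz": -0.11,"gripper": 0.1},
    {"tx": 0,"ty": 3,"tz": 0,"wx": 0,"wy": 0,"wz": -0.22,"gripper": 0.1},
    {"tx": 0,"ty": 3,"tz": 0,"wx": 0,"wy": 0,"wz": -0.33,"gripper": 0.1},
    {"tx": 0,"ty": 3,"tz": 0,"wx": 0,"wy": 0,"wz": -0.44,"gripper": 0.1},
    {"tx": 0,"ty": 3,"tz": 0,"wx": 0,"wy": 0,"wz": -0.55,"gripper": 0.1}
  ]
}}

```text
time: 5.3
position: [0.5855, -0.0525, 0.0753]
tool_rot: [0.716, 2.524, 0.08]
ft_force: [-6.5, 1.4, 8.7]
grip_width: 0.182
grip_force: 12.0
```

Run:
```python
from h import *
s=ctrl.get_state();print(s["time"],s["position"],s["joint_positions"].round(2),s["grip_width"],s["grip_force"],s["ft_force"],s["torque"])
for a in(.15,): p,Rm=tool(a+np.pi,.012,.067,.037);plan(p,Rm)
```

```text
5.3 [ 0.58550825 -0.05253138  0.0753373 ] [-0.49 -0.01  0.49  2.25  0.23  0.39  0.82] 0.18162178648792907 11.998374194372445 [-6.54395988  1.42021841  8.68830204] [-0.09412266  0.93493655 -0.17005911]
t [-0.4 -2.1  1.4] w [ 0.    -0.003 -0.54 ]
```

{"fn": "jog_arm", "kwargs": {
  "increments": [
    {"tx": 0,"ty": 0,"tz": -1,"wx": 0,"wy": 0,"wz": -0.11,"gripper": 0.1},
    {"tx": 0,"ty": 0,"tz": -2,"wx": 0,"wy": 0,"wz": -0.22,"gripper": 0.1},
    {"tx": 0,"ty": 0,"tz": -2,"wx": 0,"wy": 0,"wz": -0.33,"gripper": 0.1},
    {"tx": 0,"ty": 0,"tz": -2,"wx": 0,"wy": 0,"wz": -0.44,"gripper": 0.1},
    {"tx": 0,"ty": 0,"tz": -2,"wx": 0,"wy": 0,"wz": -0.55,"gripper": 0.1}
  ]
}}

```text
time: 5.72
position: [0.5845, -0.0535, 0.076]
tool_rot: [0.004, 2.626, -0.114]
ft_force: [6.3, -2.7, -6.6]
grip_width: 0.181
grip_force: 12.0
```

{"fn": "jog_arm", "kwargs": {
  "increments": [
    {"tx": 0,"ty": 0,"tz": 0,"wx": 0,"wy": 0,"wz": 0,"gripper": 0.1},
    {"tx": 0,"ty": 0,"tz": 0,"wx": 0,"wy": 0,"wz": 0,"gripper": 0.1},
    {"tx": 0,"ty": 0,"tz": 0,"wx": 0,"wy": 0,"wz": 0,"gripper": 0.3},
    {"tx": 0,"ty": 0,"tz": 0,"wx": 0,"wy": 0,"wz": 0,"gripper": 0.5},
    {"tx": 0,"ty": 0,"tz": 0,"wx": 0,"wy": 0,"wz": 0,"gripper": 0.5}
  ]
}}

```text
time: 6.13
position: [0.5845, -0.0521, 0.0764]
tool_rot: [0.01, 2.625, -0.11]
ft_force: [0.0, 0.1, 0.1]
grip_width: 0.33
grip_force: 0.0
```

{"fn": "jog_arm", "kwargs": {
  "increments": [
    {"tx": 0,"ty": 0,"tz": -10,"wx": 0,"wy": 0,"wz": 0,"gripper": 0.5},
    {"tx": 0,"ty": 0,"tz": -35,"wx": 0,"wy": 0,"wz": 0,"gripper": 0.5},
    {"tx": 0,"ty": 0,"tz": -70,"wx": 0,"wy": 0,"wz": 0,"gripper": 0.5},
    {"tx": 0,"ty": 0,"tz": -105,"wx": 0,"wy": 0,"wz": 0,"gripper": 0.5},
    {"tx": 0,"ty": 0,"tz": -135,"wx": 0,"wy": 0,"wz": 0,"gripper": 0.5}
  ]
}}

```text
time: 6.55
position: [0.53, -0.0403, 0.1807]
tool_rot: [0.003, 2.618, -0.105]
ft_force: [0.8, -0.3, 0.6]
grip_width: 0.497
grip_force: 0.0
```

Run:
```python
from h import *
s=ctrl.get_state();print(s["time"],s["position"],s["joint_positions"].round(2),s["grip_width"],s["grip_force"],s["ft_force"])
T=cam("top");S=cam("scene");t=T["color"][170:220,300:360];q=S["color"][170:230,300:372]
cv2.imwrite("pics/d.png",np.hstack([cv2.resize(t,(400,333),interpolation=cv2.INTER_CUBIC),cv2.resize(q,(400,333),interpolation=cv2.INTER_CUBIC)]))
```

```text
6.55 [ 0.52996031 -0.04028107  0.18067935] [-0.35 -0.3   0.26  2.26  0.3   0.68  1.31] 0.49703377110534513 0.0 [ 0.77174334 -0.30257777  0.60257181]
```

View pics/d.png

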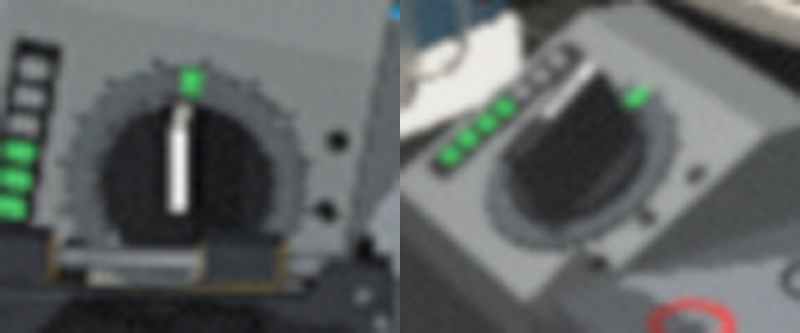

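Run:
```python
from h import *
T=cam("top");S=cam("scene")
mk,wp,wt=dialmeas(T,(312,176,344,205))
m=face(T,mk,.004)[:2]
c=np.average(wp,axis=0,weights=wt); C=np.cov(wp.T,aweights=wt); ev,V=np.linalg.eigh(C); d=V[:,1]*np.sign(V[0,1])
print("mark",m,"line c",c.round(1),"dir",np.arctan2(d[1],d[0]).round(3),len(wp))
f=lambda u,v,h:face(T,(300+(u+.5)*60/400-.5,170+(v+.5)*50/333-.5),h)[:2].round(1)
print(f(178,125,.037),f(178,210,.037),f(184,103,.007),f(192,82,.004))
g=lambda u,v,h:face(S,(300+(u+.5)*72/400-.5,170+(v+.5)*60/333-.5),h)[:2].round(1)
print("S",g(547,115,.037),g(593,66,.037),g(637,96,.004))
for cx,cy in((67,37),(67,38),(69,38.5)):
  a=m-[cx,cy]; print(np.arctan2(a[1],a[0]),np.hypot(*a))
s=ctrl.get_state(); print(Rt.inv().apply(np.array([0.5845,-.0521,.0764])-o)*1000)
```

```text
mark [110.99396743  43.83675055] line c [83.1 41.1] dir 0.167 26
[100.6  44.5] [65.5 38.5] [102.1  44.9] [110.8  43.3]
S [ 172.4 -128.1] [ 201.7 -125.4] [ 215.2 -124.3]
0.1541688452584343 44.52202071271696
0.13190131251557474 44.37946402611171
0.1264061506887683 42.33171632445217
[67.05798652 39.29645286 14.86215841]
```

Run:
```python
from h import *
for a in(.15,.11):
  p,Rm=tool(a+np.pi,.015,.067,.039);plan(p,Rm)
```

```text
t [  1.8   3.3 114.7] w [-0.     0.     0.001]
t [  1.8   3.3 114.7] w [-0.     0.     0.041]
```

{"fn": "jog_arm", "kwargs": {
  "increments": [
    {"tx": 1,"ty": 3,"tz": 30,"wx": 0,"wy": 0,"wz": 0.041,"gripper": 0.5},
    {"tx": 2,"ty": 3,"tz": 65,"wx": 0,"wy": 0,"wz": 0.041,"gripper": 0.5},
    {"tx": 2,"ty": 3,"tz": 95,"wx": 0,"wy": 0,"wz": 0.041,"gripper": 0.5},
    {"tx": 2,"ty": 3,"tz": 114,"wx": 0,"wy": 0,"wz": 0.041,"gripper": 0.4},
    {"tx": 2,"ty": 3,"tz": 114,"wx": 0,"wy": 0,"wz": 0.041,"gripper": 0.3}
  ]
}}

```text
time: 7.17
position: [0.5829, -0.0514, 0.0737]
tool_rot: [0.066, 2.626, -0.098]
ft_force: [-0.1, 0.5, 0.8]
grip_width: 0.437
grip_force: 0.0
```

{"fn": "jog_arm", "kwargs": {
  "increments": [
    {"tx": 0,"ty": 0,"tz": 0,"wx": 0,"wy": 0,"wz": 0,"gripper": 0.1},
    {"tx": 0,"ty": 0,"tz": 0,"wx": 0,"wy": 0,"wz": 0,"gripper": 0.1},
    {"tx": 0,"ty": 0,"tz": 0,"wx": 0,"wy": 0,"wz": 0,"gripper": 0.1},
    {"tx": 0,"ty": 0,"tz": 0,"wx": 0,"wy": 0,"wz": 0,"gripper": 0.1},
    {"tx": 0,"ty": 0,"tz": 0,"wx": 0,"wy": 0,"wz": 0,"gripper": 0.1}
  ]
}}

```text
time: 7.58
position: [0.5828, -0.0533, 0.0759]
tool_rot: [0.069, 2.622, -0.098]
ft_force: [4.5, -4.9, -6.9]
grip_width: 0.184
grip_force: 12.0
```

Run:
```python
from h import *
s=ctrl.get_state();print(s["time"],s["position"],s["grip_width"],s["grip_force"],s["ft_force"])
p,Rm=tool(.11+np.pi,.015,.067,.039);plan(p,Rm)
```

```text
7.5833 [ 0.58284208 -0.05325271  0.07589428] 0.18413314365554945 11.999274267582223 [ 4.46088597 -4.92824368 -6.87058518]
t [-1.6  0.9  0.1] w [-0.002 -0.002  0.001]
```

{"fn": "jog_arm", "kwargs": {
  "increments": [
    {"tx": 0,"ty": 0,"tz": 0,"wx": 0,"wy": 0,"wz": 0,"gripper": 0.5},
    {"tx": 0,"ty": 0,"tz": 0,"wx": 0,"wy": 0,"wz": 0,"gripper": 0.5},
    {"tx": 0,"ty": 0,"tz": -15,"wx": 0,"wy": 0,"wz": 0,"gripper": 0.5},
    {"tx": 0,"ty": 0,"tz": -45,"wx": 0,"wy": 0,"wz": 0,"gripper": 0.5},
    {"tx": 0,"ty": 0,"tz": -80,"wx": 0,"wy": 0,"wz": 0,"gripper": 0.5}
  ]
}}

```text
time: 8.0
position: [0.5431, -0.0443, 0.1455]
tool_rot: [0.066, 2.623, -0.096]
ft_force: [0.2, 0.7, 1.0]
grip_width: 0.456
grip_force: 0.0
```

{"fn": "jog_arm", "kwargs": {
  "increments": [
    {"tx": 0,"ty": 0,"tz": -20,"wx": 0,"wy": 0,"wz": 0,"gripper": 0.6},
    {"tx": 0,"ty": 0,"tz": -40,"wx": 0,"wy": 0,"wz": 0,"gripper": 0.6},
    {"tx": 0,"ty": 0,"tz": -55,"wx": 0,"wy": 0,"wz": 0,"gripper": 0.6},
    {"tx": 0,"ty": 0,"tz": -55,"wx": 0,"wy": 0,"wz": 0,"gripper": 0.6},
    {"tx": 0,"ty": 0,"tz": -55,"wx": 0,"wy": 0,"wz": 0,"gripper": 0.6}
  ]
}}

```text
time: 8.42
position: [0.5214, -0.039, 0.1938]
tool_rot: [0.064, 2.621, -0.094]
ft_force: [-0.8, -0.1, -0.5]
grip_width: 0.596
grip_force: 0.0
```

Run:
```python
from h import *
T=cam("top")
mk,wp,wt=dialmeas(T,(312,176,344,205))
m=face(T,mk,.004)[:2]
c=np.average(wp,axis=0,weights=wt); C=np.cov(wp.T,aweights=wt); ev,V=np.linalg.eigh(C); d=V[:,1]*np.sign(V[0,1])
print("mark",m,"line c",c.round(1),"dir",np.arctan2(d[1],d[0]).round(3),len(wp))
cv2.imwrite("pics/e.png",cv2.resize(T["color"][170:220,300:360],(600,500),interpolation=cv2.INTER_CUBIC))
s=ctrl.get_state();print(s["time"],s["position"],s["joint_positions"].round(2))
# probe grasp: tool down, tool y = ?
for yaw in(0,np.pi/2):
  Rm=R.from_euler('z',yaw)*R.from_matrix([[0,1,0],[1,0,0],[0,0,-1]]) # tool x=+y,y=+x at yaw 0
  plan([.476,.220,.22],Rm)
```

```text
mark [110.94055454  43.82141498] line c [83.  40.8] dir 0.15 24
8.4667 [ 0.52128766 -0.04029866  0.19380237] [ 0.16 -0.3  -0.17  2.23  0.06  0.69  1.46]
t [ 34.  254.9 -66.1] w [0.348 0.459 1.482]
t [ 34.  254.9 -66.1] w [-0.071  0.519 -0.05 ]
```

View pics/e.png

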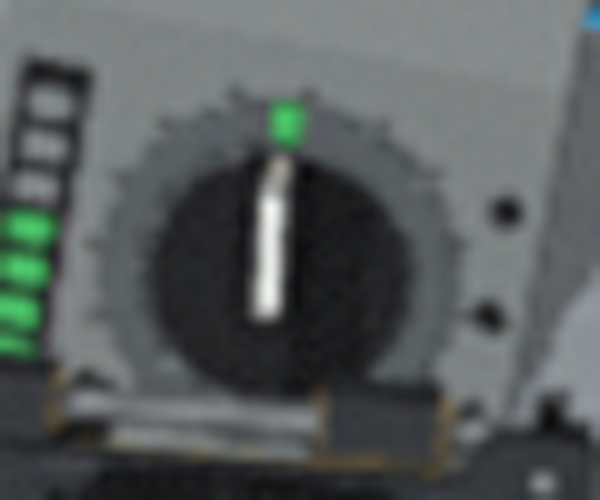

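{"fn": "jog_arm", "kwargs": {
  "increments": [
    {"tx": 4,"ty": 30,"tz": -10,"wx": -0.01,"wy": 0.09,"wz": -0.01,"gripper": 0.6},
    {"tx": 8,"ty": 68,"tz": -22,"wx": -0.02,"wy": 0.18,"wz": -0.02,"gripper": 0.6},
    {"tx": 12,"ty": 106,"tz": -32,"wx": -0.04,"wy": 0.27,"wz": -0.02,"gripper": 0.6},
    {"tx": 16,"ty": 144,"tz": -42,"wx": -0.05,"wy": 0.36,"wz": -0.03,"gripper": 0.6},
    {"tx": 20,"ty": 180,"tz": -50,"wx": -0.06,"wy": 0.45,"wz": -0.04,"gripper": 0.6}
  ]
}}

```text
time: 8.88
position: [0.4908, 0.1457, 0.2181]
tool_rot: [0.015, 3.075, -0.016]
ft_force: [1.5, 0.1, 0.3]
grip_width: 0.599
grip_force: 0.0
```

Run:
```python
from h import *
s=ctrl.get_state();print(s["time"],s["position"],s["joint_positions"].round(2))
Rm=R.from_euler('z',np.pi/2)*R.from_matrix([[0,1,0],[1,0,0],[0,0,-1]])
plan([.476,.2197,.19],Rm)
```

```text
8.8833 [0.49080482 0.14574908 0.21808884] [ 0.01 -0.   -0.38  1.83  0.03  1.25  1.19]
t [17.3 74.1 26.3] w [-0.01   0.066 -0.01 ]
```

{"fn": "jog_arm", "kwargs": {
  "increments": [
    {"tx": 6,"ty": 25,"tz": 9,"wx": 0,"wy": 0.03,"wz": 0,"gripper": 0.6},
    {"tx": 12,"ty": 50,"tz": 18,"wx": 0,"wy": 0.05,"wz": -0.01,"gripper": 0.6},
    {"tx": 17,"ty": 74,"tz": 26,"wx": -0.01,"wy": 0.066,"wz": -0.01,"gripper": 0.6},
    {"tx": 17,"ty": 74,"tz": 26,"wx": -0.01,"wy": 0.066,"wz": -0.01,"gripper": 0.6},
    {"tx": 17,"ty": 74,"tz": 26,"wx": -0.01,"wy": 0.066,"wz": -0.01,"gripper": 0.6}
  ]
}}

```text
time: 9.3
position: [0.4756, 0.2188, 0.1877]
tool_rot: [-0.005, 3.141, -0.002]
ft_force: [-0.0, -1.0, 0.1]
grip_width: 0.602
grip_force: 0.0
```

Run:
```python
from h import *
s=ctrl.get_state();print(s["time"],s["position"],s["joint_positions"].round(2))
Rm=R.from_euler('z',np.pi/2)*R.from_matrix([[0,1,0],[1,0,0],[0,0,-1]])
plan([.476,.2197,.091],Rm)
S=cam("scene");T=cam("top");cv2.imwrite("pics/f.png",np.hstack([cv2.resize(S["color"][110:210,200:300],(400,400),interpolation=cv2.INTER_CUBIC),cv2.resize(T["color"][190:270,190:270],(400,400),interpolation=cv2.INTER_CUBIC)]))
```

```text
9.3 [0.47557969 0.21883038 0.18770313] [-0.06  0.1  -0.44  1.8   0.04  1.26  1.06]
t [-0.4  1.  96.7] w [-0.001  0.     0.003]
```

View pics/f.png

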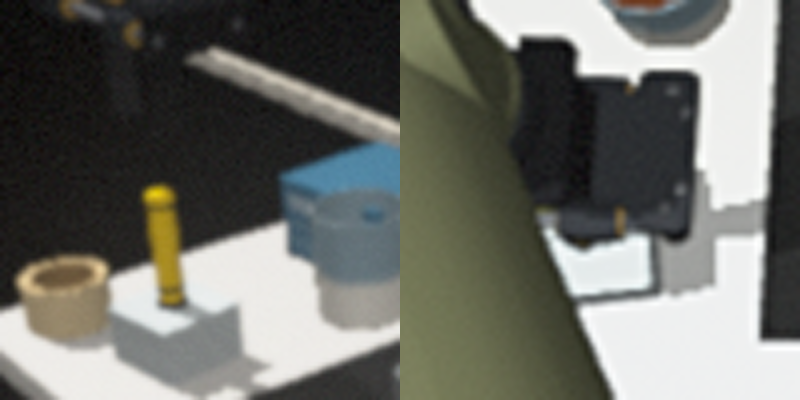

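{"fn": "jog_arm", "kwargs": {
  "increments": [
    {"tx": 0,"ty": 1,"tz": 20,"wx": 0,"wy": 0,"wz": 0,"gripper": 0.6},
    {"tx": 0,"ty": 1,"tz": 40,"wx": 0,"wy": 0,"wz": 0,"gripper": 0.6},
    {"tx": 0,"ty": 1,"tz": 60,"wx": 0,"wy": 0,"wz": 0,"gripper": 0.6},
    {"tx": 0,"ty": 1,"tz": 80,"wx": 0,"wy": 0,"wz": 0,"gripper": 0.6},
    {"tx": 0,"ty": 1,"tz": 97,"wx": 0,"wy": 0,"wz": 0,"gripper": 0.6}
  ]
}}

```text
time: 9.82
position: [0.477, 0.2167, 0.091]
tool_rot: [0.004, 3.139, -0.002]
ft_force: [0.1, -1.0, -0.1]
grip_width: 0.597
grip_force: 0.0
```

{"fn": "jog_arm", "kwargs": {
  "increments": [
    {"tx": 0,"ty": 0,"tz": 0,"wx": 0,"wy": 0,"wz": 0,"gripper": 0.35},
    {"tx": 0,"ty": 0,"tz": 0,"wx": 0,"wy": 0,"wz": 0,"gripper": 0.1},
    {"tx": 0,"ty": 0,"tz": 0,"wx": 0,"wy": 0,"wz": 0,"gripper": 0.1},
    {"tx": 0,"ty": 0,"tz": 0,"wx": 0,"wy": 0,"wz": 0,"gripper": 0.1},
    {"tx": 0,"ty": 0,"tz": 0,"wx": 0,"wy": 0,"wz": 0,"gripper": 0.1}
  ]
}}

```text
time: 10.23
position: [0.4775, 0.2188, 0.0931]
tool_rot: [0.001, 3.138, 0.001]
ft_force: [0.3, -0.3, 0.2]
grip_width: 0.311
grip_force: 0.1
```

{"fn": "jog_arm", "kwargs": {
  "increments": [
    {"tx": 0,"ty": 0,"tz": 0,"wx": 0,"wy": 0,"wz": 0,"gripper": 0.1},
    {"tx": 0,"ty": 0,"tz": 0,"wx": 0,"wy": 0,"wz": 0,"gripper": 0.1},
    {"tx": 0,"ty": 0,"tz": 0,"wx": 0,"wy": 0,"wz": 0,"gripper": 0.1},
    {"tx": 0,"ty": 0,"tz": 0,"wx": 0,"wy": 0,"wz": 0,"gripper": 0.1},
    {"tx": 0,"ty": 0,"tz": 0,"wx": 0,"wy": 0,"wz": 0,"gripper": 0.1}
  ],
  "grip_force": 25
}}

```text
time: 10.65
position: [0.4771, 0.22, 0.0925]
tool_rot: [-0.001, 3.139, 0.004]
ft_force: [0.5, 5.3, 4.8]
grip_width: 0.223
grip_force: 24.9
```

{"fn": "jog_arm", "kwargs": {
  "increments": [
    {"tx": 0,"ty": 0,"tz": -15,"wx": 0,"wy": 0,"wz": 0,"gripper": 0.1},
    {"tx": 0,"ty": 0,"tz": -40,"wx": 0,"wy": 0,"wz": 0,"gripper": 0.1},
    {"tx": 0,"ty": 0,"tz": -70,"wx": 0,"wy": 0,"wz": 0,"gripper": 0.1},
    {"tx": 0,"ty": 0,"tz": -100,"wx": 0,"wy": 0,"wz": 0,"gripper": 0.1},
    {"tx": 0,"ty": 0,"tz": -125,"wx": 0,"wy": 0,"wz": 0,"gripper": 0.1}
  ]
}}

```text
time: 11.07
position: [0.476, 0.2169, 0.2177]
tool_rot: [0.002, 3.141, -0.004]
ft_force: [0.2, 0.5, -0.4]
grip_width: 0.222
grip_force: 24.9
```

Run:
```python
from h import *
s=ctrl.get_state();print(s["time"],s["position"],s["grip_width"],s["ft_force"],s["joint_positions"].round(2))
Rm=R.from_euler('z',P[2])*R.from_matrix([[0,1,0],[1,0,0],[0,0,-1]])
plan([.5555,-.1685,.215],Rm)
```

```text
11.0667 [0.47599047 0.21694939 0.21765599] 0.22163989994438177 [ 0.15788204  0.46152785 -0.36766851] [-0.06  0.08 -0.44  1.76  0.04  1.32  1.06]
t [ -79.9 -385.4    3.5] w [-0.002  0.002  1.733]
```

{"fn": "jog_arm", "kwargs": {
  "increments": [
    {"tx": -5,"ty": -26,"tz": 0,"wx": 0,"wy": 0,"wz": 0.1,"gripper": 0.1},
    {"tx": -11,"ty": -52,"tz": 0,"wx": 0,"wy": 0,"wz": 0.22,"gripper": 0.1},
    {"tx": -16,"ty": -78,"tz": 0,"wx": 0,"wy": 0,"wz": 0.34,"gripper": 0.1},
    {"tx": -21,"ty": -104,"tz": 0,"wx": 0,"wy": 0,"wz": 0.46,"gripper": 0.1},
    {"tx": -27,"ty": -130,"tz": 0,"wx": 0,"wy": 0,"wz": 0.58,"gripper": 0.1}
  ]
}}

```text
time: 11.48
position: [0.5022, 0.0857, 0.2157]
tool_rot: [-0.909, -3.006, 0.004]
ft_force: [0.3, -0.1, -0.0]
grip_width: 0.224
grip_force: 24.9
```

Run:
```python
from h import *
Rm=R.from_euler('z',P[2])*R.from_matrix([[0,1,0],[1,0,0],[0,0,-1]])
plan([.5555,-.1685,.215],Rm)
```

```text
t [-185.1 -182.1    1.2] w [-3.000e-03  1.000e-03  1.147e+00]
```

{"fn": "jog_arm", "kwargs": {
  "increments": [
    {"tx": -18,"ty": -18,"tz": 0,"wx": 0,"wy": 0,"wz": 0.115,"gripper": 0.1},
    {"tx": -37,"ty": -36,"tz": 0,"wx": 0,"wy": 0,"wz": 0.23,"gripper": 0.1},
    {"tx": -55,"ty": -54,"tz": 0,"wx": 0,"wy": 0,"wz": 0.345,"gripper": 0.1},
    {"tx": -74,"ty": -73,"tz": 0,"wx": 0,"wy": 0,"wz": 0.46,"gripper": 0.1},
    {"tx": -92,"ty": -91,"tz": 0,"wx": 0,"wy": 0,"wz": 0.575,"gripper": 0.1}
  ]
}}

```text
time: 11.9
position: [0.529, -0.0409, 0.2156]
tool_rot: [-1.724, -2.625, 0.004]
ft_force: [0.6, -0.3, -0.3]
grip_width: 0.223
grip_force: 24.9
```

Run:
```python
from h import *
Rm=R.from_euler('z',P[2])*R.from_matrix([[0,1,0],[1,0,0],[0,0,-1]])
plan([.5555,-.1685,.215],Rm)
```

```text
t [-127.6  -26.4    0.7] w [-0.002  0.001  0.572]
```

{"fn": "jog_arm", "kwargs": {
  "increments": [
    {"tx": -26,"ty": -5,"tz": 0,"wx": 0,"wy": 0,"wz": 0.115,"gripper": 0.1},
    {"tx": -51,"ty": -11,"tz": 0,"wx": 0,"wy": 0,"wz": 0.23,"gripper": 0.1},
    {"tx": -77,"ty": -16,"tz": 0,"wx": 0,"wy": 0,"wz": 0.345,"gripper": 0.1},
    {"tx": -103,"ty": -21,"tz": 0,"wx": 0,"wy": 0,"wz": 0.46,"gripper": 0.1},
    {"tx": -128,"ty": -26,"tz": 1,"wx": 0,"wy": 0,"wz": 0.572,"gripper": 0.1}
  ]
}}

```text
time: 12.32
position: [0.5568, -0.1683, 0.2147]
tool_rot: [-2.395, -2.032, 0.004]
ft_force: [0.8, 0.1, -0.5]
grip_width: 0.222
grip_force: 24.9
```

Run:
```python
from h import *
s=ctrl.get_state();print(s["time"],s["position"],s["grip_width"],s["joint_positions"].round(2))
Rm=R.from_euler('z',P[2])*R.from_matrix([[0,1,0],[1,0,0],[0,0,-1]])
plan([.5555,-.1685,.135],Rm)
S=cam("scene");T=cam("top")
# yellow handle centroid & tip prediction in scene; red ring both
for n,I in(("S",S),("T",T)):
    c=I["color"].astype(int);r=(c[...,2]-np.maximum(c[...,0],c[...,1])>60);v,u=np.nonzero(r);k=(abs(u-(350 if n=="S" else 368))<25);print(n,"red",u[k].mean(),v[k].mean(),back(I,(u[k].min()+u[k].max())/2,(v[k].min()+v[k].max())/2,.045))
cv2.imwrite("pics/g.png",np.hstack([cv2.resize(S["color"][140:260,310:430],(400,400),interpolation=cv2.INTER_CUBIC),cv2.resize(T["color"][160:240,330:410],(400,400),interpolation=cv2.INTER_CUBIC)]))
np.set_printoptions(precision=1,suppress=True)
p=s["position"];f=lambda q:((q-[310,140])*400/120)
print("pred axis in crop: tip",f(proj(S,p-[0,0,.074])),"collar",f(proj(S,p-[0,0,.046])),"tcp",f(proj(S,p)),"sock",f(proj(S,[.5555,-.1685,.045])))
```

```text
12.3167 [ 0.55678162 -0.16825784  0.21470475] 0.22151393077377224 [ 0.29  0.18 -0.04  1.64  0.01  1.32  0.08]
t [-0.3 -1.1 79.7] w [-0.002  0.001 -0.   ]
S red 352.1142857142857 228.0857142857143 [ 0.56048341 -0.16175019  0.045     ]
T red 385.0830039525692 71.6086956521739 [ 0.98777834 -0.21496661  0.045     ]
pred axis in crop: tip [[146.2 181.7]] collar [[147.3 145. ]] tcp [[149.2  82.1]] sock [[141.5 299.6]]
```

View pics/g.png

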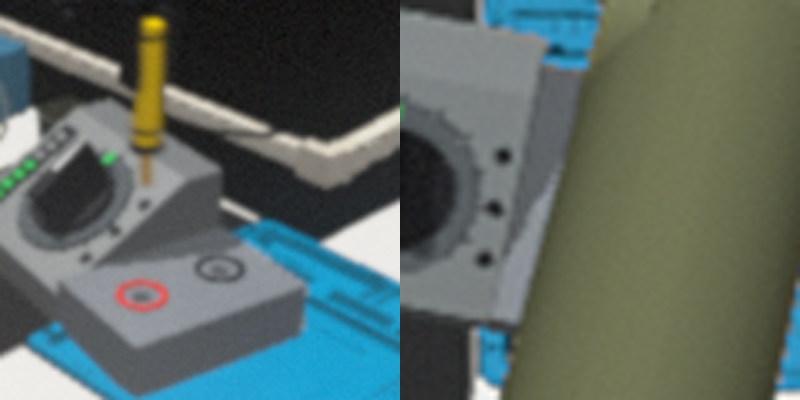

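Run:
```python
from h import *
T=cam("top");S=cam("scene")
def red(im,c,box):
    l,t,r,b=box;c=c[t:b,l:r].astype(int);w=np.clip(c[...,2]-np.maximum(c[...,0],c[...,1])-25,0,None);yy,xx=np.mgrid[t:b,l:r]
    m=np.c_[xx[w>0],yy[w>0]].astype(np.float32);e=cv2.fitEllipse(m);return np.array([np.average(xx,weights=w),np.average(yy,weights=w)]),e[0]
ct,et=red(T,cv2.imread("pics/top0.png"),(355,200,385,225));cs,es=red(S,cv2.imread("pics/scene0.png"),(335,215,370,240));c2,_=red(S,S["color"],(335,215,370,240))
print(ct,et,cs,es,c2)
for q in(ct,et):print("T",back(T,*q,.045))
for q in(cs,es,c2):print("S",back(S,*q,.045))
# two-camera triangulation
from scipy.optimize import least_squares
r=least_squares(lambda X:np.r_[proj(T,X)[0]-ct,proj(S,X)[0]-cs],[.555,-.168,.045]);print("tri",r.x,r.fun)
# probe top in the stand, both cams; known truth about (.476,.2200)
def yel(c,box):
    l,t,r,b=box;c=c[t:b,l:r].astype(int);w=np.clip(np.minimum(c[...,1],c[...,2])-c[...,0]-90,0,None)*(c[...,2]>190);yy,xx=np.mgrid[t:b,l:r];return np.average(xx,weights=w),np.average(yy,weights=w)
a=yel(cv2.imread("pics/top0.png"),(212,222,232,244));print("T probe top",a,back(T,*a,.135))
b=yel(cv2.imread("pics/scene0.png"),(232,154,248,164));print("S probe top",b,back(S,*b,.135))
```

```text
[368.3140042  212.62768535] (368.3724060058594, 212.6221466064453) [352.15573138 228.20281745] (352.0345458984375, 228.0374298095703) [352.15749855 228.21463038]
T [ 0.55440515 -0.16930798  0.045     ]
T [ 0.55442584 -0.16947081  0.045     ]
S [ 0.56013822 -0.16264936  0.045     ]
S [ 0.56043024 -0.16192549  0.045     ]
S [ 0.56010482 -0.16269006  0.045     ]
tri [ 0.55344545 -0.1689859   0.05085223] [ 0.07967906 -0.10572035 -0.11064206  0.02705187]
T probe top (np.float64(219.68800868149756), np.float64(230.28540423223006)) [0.47678759 0.22235173 0.135     ]
S probe top (np.float64(239.11371237458195), np.float64(158.1463210702341)) [0.47477748 0.21866566 0.135     ]
```

```bash
sed -e 's/p\[1\],0\]/p[1],p[4]]/' -e 's/-.1,-.03\]/-.1,-.03,0.]/' -e 's/np.save.*//' -e 's/loss=.soft_l1./loss="soft_l1"/' fit.py > fit2.py; grep -n "^T=" fit2.py; python3 fit2.py | head -4
python3 - <<'E'
from h import *
s=ctrl.get_state();print(s["time"])
S=cam("scene");c=S["color"]
p=s["position"]
# brass pin & collar profile: rows near tip
np.set_printoptions(precision=2,suppress=True,linewidth=150)
for h in(.0755,.0615,.0475,0,-.042): print(h,proj(S,p-[0,0,h])[0])
l,t,r,b=345,178,362,200
for v in range(t,b): print(v,c[v,348:360].sum(1))
E
```

```text
3:T=cam("top");S=cam("scene")
tester [ 0.6001 -0.096  -0.1644 -0.0341  0.0056]
[[-0.3, -0.4], [0.2, -0.7], [-0.2, 0.2], [-0.5, 0.6], [0.3, 0.2], [-0.1, -0.1], [0.1, 0.1], [0.5, -0.1], [-0.4, 0.3], [-0.0, 0.0], [0.1, 0.2], [0.8, -0.0], [0.2, -0.7], [-1.3, 0.6]]
red socket [ 0.5534 -0.1693  0.0506]
ringT [[59.1, 86.3, 3.0], [78.9, -13.4, 3.0], [118.4, 45.9, 3.0], [18.2, 28.4, 3.0]]
12.6167
0.0755 [352.94 194.31]
0.0615 [353.1  188.87]
0.0475 [353.26 183.34]
0 [353.83 163.93]
-0.042 [354.36 145.85]
178 [386 339 283 262 267 285 296 292 285 240 188 132]
179 [393 338 266 222 217 230 244 245 241 233 232 201]
180 [390 353 299 267 257 258 261 260 268 289 299 291]
181 [395 349 309 289 309 313 330 319 305 303 296 328]
182 [394 315 264 279 312 325 326 324 308 259 256 314]
183 [395 281 207 215 261 276 288 267 243 200 212 321]
184 [427 329 214 171 187 180 190 179 170 169 231 333]
185 [467 406 326 259 205 175 159 171 203 252 306 370]
186 [477 468 436 385 314 238 233 262 302 349 380 396]
187 [472 485 481 452 384 318 305 325 381 411 416 410]
188 [466 483 483 470 400 334 322 365 420 456 436 425]
189 [424 465 485 478 406 336 332 365 441 477 474 444]
190 [375 408 461 473 408 335 323 366 441 490 492 476]
191 [328 363 436 466 414 336 321 368 442 485 498 494]
192 [333 367 446 470 416 340 321 363 440 479 498 499]
193 [331 354 430 463 419 339 331 388 448 484 501 500]
194 [325 351 428 467 428 356 360 422 474 498 495 501]
195 [322 336 416 464 458 414 411 458 489 505 505 504]
196 [317 336 409 466 477 466 472 491 500 502 503 499]
197 [316 366 446 478 496 492 498 501 497 505 500 502]
198 [312 391 469 488 485 483 487 495 496 501 494 481]
199 [335 424 478 469 446 431 433 470 500 487 475 418]
```

Run:
```python
from h import *
Rm=R.from_euler('z',P[2])*R.from_matrix([[0,1,0],[1,0,0],[0,0,-1]])
plan([.554,-.1688,.132],Rm)
```

```text
t [-5.1 -3.  83.2] w [-0.    -0.001  0.009]
```

{"fn": "jog_arm", "kwargs": {
  "increments": [
    {"tx": -2,"ty": -1,"tz": 20,"wx": 0,"wy": 0,"wz": 0,"gripper": 0.1},
    {"tx": -4,"ty": -2,"tz": 42,"wx": 0,"wy": 0,"wz": 0,"gripper": 0.1},
    {"tx": -5,"ty": -3,"tz": 65,"wx": 0,"wy": 0,"wz": 0,"gripper": 0.1},
    {"tx": -5,"ty": -3,"tz": 80,"wx": 0,"wy": 0,"wz": 0,"gripper": 0.1},
    {"tx": -5,"ty": -3,"tz": 83,"wx": 0,"wy": 0,"wz": 0,"gripper": 0.1}
  ]
}}

```text
time: 13.08
position: [0.5522, -0.1683, 0.1294]
tool_rot: [-2.383, -2.041, 0.004]
ft_force: [-0.0, 0.7, -1.1]
grip_width: 0.221
grip_force: 24.9
```

{"fn": "jog_arm", "kwargs": {
  "increments": [
    {"tx": 0,"ty": 0,"tz": 0,"wx": 0,"wy": 0,"wz": 0,"gripper": 0.1},
    {"tx": 0,"ty": 0,"tz": 0,"wx": 0,"wy": 0,"wz": 0,"gripper": 0.1},
    {"tx": 0,"ty": 0,"tz": 0,"wx": 0,"wy": 0,"wz": 0,"gripper": 0.1},
    {"tx": 0,"ty": 0,"tz": 0,"wx": 0,"wy": 0,"wz": 0,"gripper": 0.1},
    {"tx": 0,"ty": 0,"tz": 0,"wx": 0,"wy": 0,"wz": 0,"gripper": 0.1}
  ]
}}

```text
time: 13.5
position: [0.5552, -0.1702, 0.1338]
tool_rot: [2.386, 2.04, 0.003]
ft_force: [-0.2, 0.1, -0.2]
grip_width: 0.223
grip_force: 24.9
```

Run:
```python
from h import *
Rm=R.from_euler('z',P[2])*R.from_matrix([[0,1,0],[1,0,0],[0,0,-1]])
S=cam("scene");s=ctrl.get_state();p=s["position"]
print(s["time"],p,s["ft_force"]);plan([.554,-.1688,.126],Rm)
cv2.imwrite("pics/i.png",cv2.resize(S["color"][190:250,320:400],(800,600),interpolation=cv2.INTER_CUBIC))
f=lambda q:(proj(S,q)[0]-[320,190])*10
print("tip",f(p-[0,0,.0755]),"collar",f(p-[0,0,.0475]),"sock z50",f([.554,-.1688,.0506]),"obs ring",(np.array([352.15,228.2])-[320,190])*10+4.5)
```

```text
13.55 [ 0.55508253 -0.17015345  0.13353182] [-0.07338316 -0.31571483  0.21255691]
t [ 1.2 -1.3  7.5] w [ 0.003 -0.     0.007]
tip [329.55732311 356.51935186] collar [332.64898986 255.84231827] sock z50 [321.55390114 382.03872996] obs ring [326.  386.5]
```

View pics/i.png

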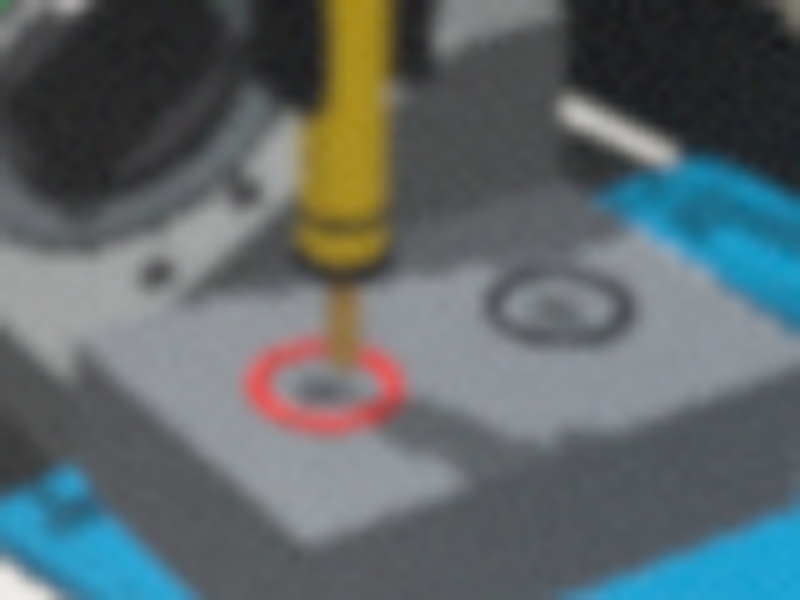

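{"fn": "jog_arm", "kwargs": {
  "increments": [
    {"tx": 1.5,"ty": -1.5,"tz": 0,"wx": 0,"wy": 0,"wz": 0,"gripper": 0.1},
    {"tx": 3.3,"ty": -2.7,"tz": 0,"wx": 0,"wy": 0,"wz": 0,"gripper": 0.1},
    {"tx": 3.3,"ty": -2.7,"tz": 3,"wx": 0,"wy": 0,"wz": 0,"gripper": 0.1},
    {"tx": 3.3,"ty": -2.7,"tz": 6,"wx": 0,"wy": 0,"wz": 0,"gripper": 0.1},
    {"tx": 3.3,"ty": -2.7,"tz": 6,"wx": 0,"wy": 0,"wz": 0,"gripper": 0.1}
  ]
}}

```text
time: 13.97
position: [0.5518, -0.1662, 0.1257]
tool_rot: [-2.388, -2.041, -0.0]
ft_force: [-0.1, -0.4, -0.2]
grip_width: 0.22
grip_force: 24.9
```

Run:
```python
from h import *
S=cam("scene");s=ctrl.get_state();p=s["position"]
print(s["time"],p,s["ft_force"],s["tool_rot"])
cv2.imwrite("pics/j.png",cv2.resize(S["color"][205:245,330:380],(750,600),interpolation=cv2.INTER_CUBIC))
```

```text
14.0167 [ 0.55196659 -0.16628362  0.12593814] [ 0.11696707  0.27495911 -0.2791828 ] [-2.38792765e+00 -2.04086755e+00 -4.31471172e-04]
```

View pics/j.png

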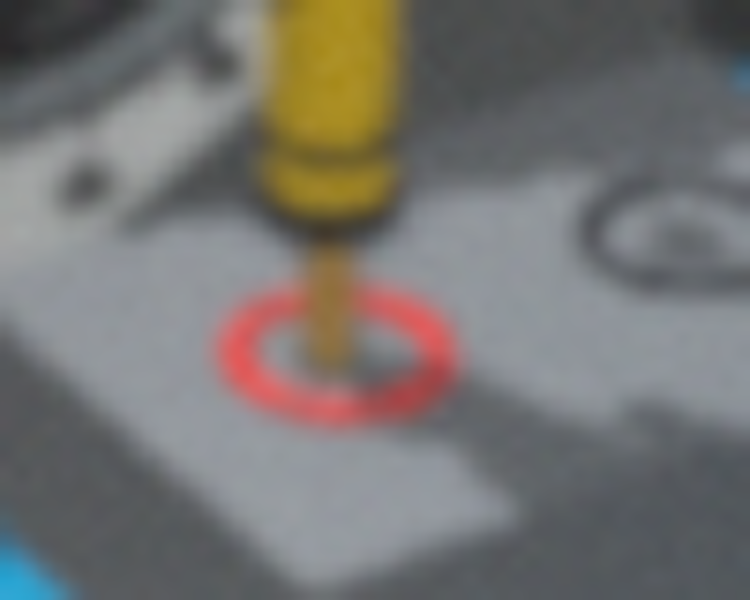

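{"fn": "jog_arm", "kwargs": {
  "increments": [
    {"tx": 0.6,"ty": 2,"tz": 0,"wx": 0,"wy": 0,"wz": 0,"gripper": 0.1},
    {"tx": 0.6,"ty": 2,"tz": 1,"wx": 0,"wy": 0,"wz": 0,"gripper": 0.1},
    {"tx": 0.6,"ty": 2,"tz": 3,"wx": 0,"wy": 0,"wz": 0,"gripper": 0.1},
    {"tx": 0.6,"ty": 2,"tz": 5,"wx": 0,"wy": 0,"wz": 0,"gripper": 0.1},
    {"tx": 0.6,"ty": 2,"tz": 5,"wx": 0,"wy": 0,"wz": 0,"gripper": 0.1}
  ]
}}

```text
time: 14.43
position: [0.5541, -0.166, 0.121]
tool_rot: [-2.388, -2.041, -0.001]
ft_force: [0.4, 0.2, -0.6]
grip_width: 0.222
grip_force: 24.9
```

Run:
```python
from h import *
s=ctrl.get_state();print(s["time"],s["position"],s["ft_force"],s["tool_rot"],s["torque"])
```

```text
14.4333 [ 0.55410994 -0.16604378  0.12098806] [ 0.37880879  0.17189273 -0.58177513] [-2.38810691e+00 -2.04083760e+00 -6.30443028e-04] [-0.1015803   0.05395274  0.05488208]
```

{"fn": "jog_arm", "kwargs": {
  "increments": [
    {"tx": 0,"ty": 0,"tz": 1,"wx": 0,"wy": 0,"wz": 0,"gripper": 0.1},
    {"tx": 0,"ty": 0,"tz": 2,"wx": 0,"wy": 0,"wz": 0,"gripper": 0.1},
    {"tx": 0,"ty": 0,"tz": 3,"wx": 0,"wy": 0,"wz": 0,"gripper": 0.1},
    {"tx": 0,"ty": 0,"tz": 4,"wx": 0,"wy": 0,"wz": 0,"gripper": 0.1},
    {"tx": 0,"ty": 0,"tz": 4,"wx": 0,"wy": 0,"wz": 0,"gripper": 0.1}
  ]
}}

```text
time: 14.85
position: [0.5543, -0.1661, 0.1173]
tool_rot: [2.388, 2.041, 0.001]
ft_force: [-0.1, 0.3, -0.7]
grip_width: 0.224
grip_force: 24.9
```

Run:
```python
from h import *
s=ctrl.get_state();print(s["time"],s["position"],s["ft_force"],s["torque"])
S=cam("scene");c=S["color"];np.set_printoptions(linewidth=200)
for v in range(218,236):print(v,' '.join("%3d/%3d/%3d"%tuple(c[v,u]) for u in range(345,362,1)))
```

```text
14.85 [ 0.55429356 -0.16606807  0.11733473] [-0.13721551  0.29127472 -0.68971059] [-0.0992214   0.05674224  0.01672212]
218  97/ 98/ 93 100/ 96/ 96  95/ 96/ 98  75/103/112  53/106/121  43/104/123  43/103/121  43/101/120  41/100/118  40/ 99/119  44/102/120  77/107/117 117/123/124 131/128/124 140/135/131 147/142/138 151/145/140
219 125/121/116 123/120/116 106/107/107  74/104/117  50/115/138  40/123/146  41/124/146  33/118/142  42/122/145  44/127/149  47/119/142  77/115/128 116/120/121 143/138/134 153/146/142 155/151/145 157/151/148
220 149/143/139 142/139/131 118/116/113  77/ 94/102  49/106/123  39/125/147  38/132/158  39/135/161  39/133/160  39/130/156  43/118/138  65/ 99/112 106/109/109 140/135/132 155/150/144 156/150/146 155/148/144
221 156/151/145 151/146/140 123/119/116  81/ 85/ 87  57/ 87/ 97  46/102/122  43/113/133  43/118/141  41/118/140  42/111/132  50/ 94/110  67/ 82/ 87 110/108/106 141/135/131 155/150/145 155/150/146 155/150/144
222 158/151/146 153/146/141 135/129/127 103/102/100  73/ 75/ 81  51/ 67/ 80  43/ 67/ 83  43/ 74/ 83  44/ 73/ 84  49/ 69/ 81  60/ 69/ 75  84/ 83/ 84 
[... 2063 characters left out ...]
/167  99/ 95/159  95/ 92/145  99/ 95/122 104/ 98/108 106/102/ 98 107/104/100
233 158/153/148 158/153/150 158/153/152 150/146/152 142/139/158 137/133/165 131/126/169 122/117/168 123/121/168 130/126/161 135/130/151 136/133/143 131/126/132 126/122/120 115/111/107 108/103/ 98 107/102/ 98
234 160/154/149 158/153/147 161/156/152 158/155/150 156/152/149 156/149/150 152/147/150 149/143/147 152/146/148 152/147/148 155/148/145 155/149/145 152/147/142 148/144/139 135/129/124 115/111/107 109/105/101
235 160/153/147 159/152/147 160/155/150 157/152/147 159/155/148 160/153/149 155/149/146 156/151/146 156/152/147 157/153/146 157/151/147 160/153/149 160/152/148 157/151/146 143/140/132 130/126/122 117/113/109
```

{"fn": "jog_arm", "kwargs": {
  "increments": [
    {"tx": 0,"ty": 0,"tz": 2,"wx": 0,"wy": 0,"wz": 0,"gripper": 0.1},
    {"tx": 0,"ty": 0,"tz": 4,"wx": 0,"wy": 0,"wz": 0,"gripper": 0.1},
    {"tx": 0,"ty": 0,"tz": 6,"wx": 0,"wy": 0,"wz": 0,"gripper": 0.1},
    {"tx": 0,"ty": 0,"tz": 8,"wx": 0,"wy": 0,"wz": 0,"gripper": 0.1},
    {"tx": 0,"ty": 0,"tz": 10,"wx": 0,"wy": 0,"wz": 0,"gripper": 0.1}
  ]
}}

```text
time: 15.32
position: [0.5544, -0.1661, 0.1073]
tool_rot: [2.388, 2.041, 0.001]
ft_force: [0.3, -1.2, -0.7]
grip_width: 0.22
grip_force: 24.9
```

{"fn": "jog_arm", "kwargs": {
  "increments": [
    {"tx": 0,"ty": 0,"tz": 2,"wx": 0,"wy": 0,"wz": 0,"gripper": 0.1},
    {"tx": 0,"ty": 0,"tz": 4,"wx": 0,"wy": 0,"wz": 0,"gripper": 0.1},
    {"tx": 0,"ty": 0,"tz": 6,"wx": 0,"wy": 0,"wz": 0,"gripper": 0.1},
    {"tx": 0,"ty": 0,"tz": 8,"wx": 0,"wy": 0,"wz": 0,"gripper": 0.1},
    {"tx": 0,"ty": 0,"tz": 10,"wx": 0,"wy": 0,"wz": 0,"gripper": 0.1}
  ]
}}

```text
time: 15.73
position: [0.5548, -0.1663, 0.0984]
tool_rot: [2.387, 2.04, 0.002]
ft_force: [-4.5, 0.9, 13.9]
grip_width: 0.223
grip_force: 25.0
```

{"fn": "jog_arm", "kwargs": {
  "increments": [
    {"tx": 0,"ty": 0,"tz": 0,"wx": 0,"wy": 0,"wz": 0,"gripper": 0.3},
    {"tx": 0,"ty": 0,"tz": 0,"wx": 0,"wy": 0,"wz": 0,"gripper": 0.6},
    {"tx": 0,"ty": 0,"tz": 0,"wx": 0,"wy": 0,"wz": 0,"gripper": 0.6},
    {"tx": 0,"ty": 0,"tz": 0,"wx": 0,"wy": 0,"wz": 0,"gripper": 0.6},
    {"tx": 0,"ty": 0,"tz": 0,"wx": 0,"wy": 0,"wz": 0,"gripper": 0.6}
  ]
}}

```text
time: 16.15
position: [0.5544, -0.1661, 0.0974]
tool_rot: [2.388, 2.041, 0.001]
ft_force: [-1.8, -0.8, -1.0]
grip_width: 0.512
grip_force: 0.0
```

{"fn": "jog_arm", "kwargs": {
  "increments": [
    {"tx": 0,"ty": 0,"tz": -15,"wx": 0,"wy": 0,"wz": 0,"gripper": 0.6},
    {"tx": 0,"ty": 0,"tz": -45,"wx": 0,"wy": 0,"wz": 0,"gripper": 0.6},
    {"tx": 0,"ty": 0,"tz": -80,"wx": 0,"wy": 0,"wz": 0,"gripper": 0.6},
    {"tx": 0,"ty": 0,"tz": -110,"wx": 0,"wy": 0,"wz": 0,"gripper": 0.6},
    {"tx": 0,"ty": 0,"tz": -130,"wx": 0,"wy": 0,"wz": 0,"gripper": 0.6}
  ]
}}

```text
time: 16.57
position: [0.5554, -0.1663, 0.2311]
tool_rot: [2.385, 2.039, 0.005]
ft_force: [1.0, -0.9, 0.5]
grip_width: 0.605
grip_force: 0.0
```

{"fn": "jog_arm", "kwargs": {
  "increments": [
    {"tx": 0,"ty": -25,"tz": 0,"wx": 0,"wy": 0,"wz": 0,"gripper": 0.6},
    {"tx": 0,"ty": -50,"tz": 0,"wx": 0,"wy": 0,"wz": 0,"gripper": 0.6},
    {"tx": 0,"ty": -75,"tz": 0,"wx": 0,"wy": 0,"wz": 0,"gripper": 0.6},
    {"tx": 0,"ty": -90,"tz": 0,"wx": 0,"wy": 0,"wz": 0,"gripper": 0.6},
    {"tx": 0,"ty": -90,"tz": 0,"wx": 0,"wy": 0,"wz": 0,"gripper": 0.6}
  ]
}}

```text
time: 16.98
position: [0.463, -0.1521, 0.2278]
tool_rot: [2.389, 2.04, 0.001]
ft_force: [1.2, -0.1, 0.5]
grip_width: 0.602
grip_force: 0.0
```

Run:
```python
from h import *
S=cam("scene");T=cam("top");s=ctrl.get_state()
print(s["time"],s["position"],s["ft_force"],s["grip_width"])
cv2.imwrite("pics/k.png",np.hstack([cv2.resize(S["color"][160:260,300:400],(400,400),interpolation=cv2.INTER_CUBIC),cv2.resize(T["color"][160:240,310:390],(400,400),interpolation=cv2.INTER_CUBIC)]))
```

```text
17.0833 [ 0.46576899 -0.15216353  0.22792121] [ 0.08658932 -0.4465553   0.33838588] 0.5989636072835007
```

View pics/k.png

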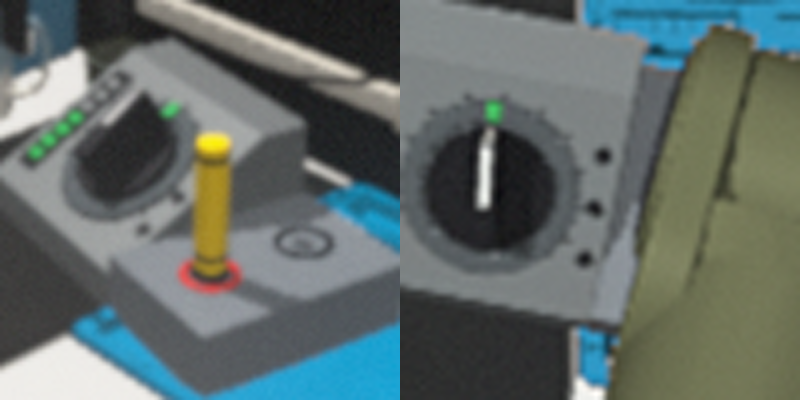

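The scene picture shows the probe upright with its collar on the deck inside the red ring, at (210, 275). The top picture shows the white line ending at (490, 130), just below the green mark at (494, 112).

```bash
python3 -c "
from bench import ctrl
print(ctrl.close_job())"
```

```text
the job is handed in; nothing more can be done
None
```

The job is handed in at about 17 s of the 53 s. In the last pictures the dial pointer is on the green mark (about 1 mm off by measurement) and the probe stands upright, fully home and released, in the red-ringed socket. I don't know the judge's result, and I did not re-check the bystanders at the end.

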